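# Take a refilled toner bottle out through the transfer lock

## Robot

A 6-joint arm with a two-finger parallel gripper is mounted at the origin on the work surface. World frame = base frame: x ahead of the robot, y to its left, z up, the work surface at z = 0. Lengths are in m, angles in degrees, forces in N, time in s.
With the tool pointing down it reaches from about 0.325 to 0.775 m from the base axis. Payload 5.5 kg.
Tool frame: the origin (TCP) lies between the finger pads; the fingertips stand 17 mm ahead of it and the grasp point (between the pads) lies 2 mm behind it; z points along the fingers, y is the line along which they close (so a half turn about z gives the same grasp; the last joint's range is limited). The gripper opens to 85 mm and grips with 20 to 120 N. Pads are 22 mm wide; open, the fingers measure 114 mm over their backs; the gripper's body (76 mm by 85 mm) begins 54 mm behind the grasp point. The pads swing forward as they close: fully open they stand 13 mm farther back than shut.
Start: joints at [-68.451, 5.22, 70.514, -0, 104.267, -3.249], TCP at [0.252, -0.545, 0.248] pointing down, gripper open.
Joint ranges: [-164.24, 164.24], [-49.07, 125.15], [9.68, 141.18], [-86.29, 266.29], [3.28, 154.24], [-151.56, 151.56]. Speed limits (degrees/s): [147.25, 147.25, 172.46, 180, 180, 180].

## Interface

Orientations are given as [roll, pitch, yaw] about the fixed x, y, z axes, in that order (R = Rz(yaw) Ry(pitch) Rx(roll)).
In Python, from bench import monitor, vision, manip gives the robot as it stands. The module is installed in compiled form; this text tells all that it offers.
- The arm moves only by the shell command python3 -m inch 'ROWS' [FORCE]. ROWS is JSON, a list that holds one entry, the list of rows, each a list of 7 numbers: the turn, a rotation vector about the tool's x, y, z scaled (see below), then the shift along the tool's x, y, z scaled (see below), then the closure, from 0 (fully open) to 1 (shut). In form: [[[wx, wy, wz, dx, dy, dz, claw], ...]]. A call has 1 to 20 rows; each row shifts and turns the commanded pose from where the row before left it, along the tool's axes as they then stand; what a row does not reach is not made up. The controller multiplies each number of a shift by 0.03 m and each number of a turn by 8 degrees. A row lasts 1/8 s, in which the tool goes at most 62.5 mm and 10.7 degrees, less where a joint would pass 70% of its speed; a pose out of reach is approached as far as the arm can. A call with a number of a shift or a turn outside -1 to 1 is refused whole. A call with a gripper value outside its range is refused whole. The fingers move at their own pace and stop on an object; FORCE is the grip in N (left out, the last holds). Time passes only in rows, so rows that do not move let the fingers close. It gives the time, the measured TCP pose, the force, the opening and the grip force at its end, in the units of the state.
- monitor.get_state(): the state, without advancing time (a new reading comes with each control period).
- vision.camera(name): name is "scene" or "side" or "wrist"; returns (picture, depth): 384x512x3 uint8, red, green, blue; 384x512 float32, m along the optical axis (not along the pixel's ray), 0 where there is no reading.
- vision.get_calibration(name): a dict with "fovy" (degrees; the focal length in pixels is half the picture's height over the tangent of half this angle, whatever the lens; pixels are square), "cx", "cy" (the principal point, pixels), "position" and "attitude" of the camera in the world. Camera axes: x right, y down, z forward; pixel columns grow to the right and rows downward; lengths in m; the calibration is good to about 2 mm. A picture is of the moment at which its call begins: read the wrist's pose just before it. get_calibration takes no time and is no camera call; for the wrist camera it gives the pose at the moment of the call.
- manip.hand_in(): hands the job in; it is judged then, once.
The state is a dict: "clock": time; "joints": joint angles; "qd": joint speeds; "joint_efforts": joint torques, N m; "position": TCP position; "tool_rot": TCP orientation; "ft_force": force on the tool from outside, world axes, zero at the start; "wrist_torque": the same for the moment, N m; "opening": finger opening in m; "finger_force": force on a finger pad.
Only numpy, scipy, OpenCV 4.12 (cv2) and the standard library are available. Lean on these libraries where they do the work, as an engineer would, in place of code of your own. Each camera call takes 0.05 s, during which the arm holds its last target. There are 200 camera calls.

## Task

A refilled toner bottle is waiting in the transfer lock of the toner filling box. First push the inner door's red knob, on the lock's roof, firmly towards shut until the door is hard against its stop - if its sprung latch had not caught, this snaps it in - and only when you have felt that the inner door is home, pull the outer door wide open. Then lift the bottle out, stand it upright in the grey tray without dropping it, and leave the inner door shut, the outer door wide open for the next bottle, and everything else where it is.

Things in the scene. Friction and masses are not known exactly. Their poses are not given: they have to be found in the camera images.
- lock: transfer lock: a chamber of clear panels in an aluminium frame, fixed. Origin on the table under the middle of the chamber; x points from its front (outer door, robot side) to its back, y to its left, z up. 240 mm deep (x), 260 mm wide (y), roof top at z 220 mm, roof and walls 8 mm. On its right a tunnel (same roof, y -130 to -330) leads to the filling box: y -330 to -930, x -80 to 200, 400 mm high
- doorway (a point): middle of the doorway's sill, in the lock's front face at the height of the chamber's floor (12 mm above the table); axes as the lock's. The doorway is open from 114 mm left to 118 mm right of it and up to 194 mm above it; above that is the roof, which covers the whole chamber
- inner (a joint): inner door's angle (rad) about its upright shaft; grows as it opens and the knob moves to the filling box (lock's -y). Stays where left. The arm's sprung bolt rides over the strike pin from 0.12 to 0.02 (up to 7 N at the knob), then snaps in: shut, with play from -0.02 (hard against its stop) to 0.02 (held by the bolt). Starts anywhere from 0 to 0.12. Pushed home: below -0.01 and still pressed with over 4 N
- knob: red knob, origin at its middle, on the inner door's crank arm over the roof: upright, 26 mm diameter, from 32 to 82 mm above the roof (this point 57 mm above it), 108 mm from the shaft. A free-turning grip. Door, shaft (through the roof) and arm are one piece; the blue door hangs below the arm in the lock's right side. The arm's top is 20 mm above the roof, the bolt's guide at the arm's end 32 mm
- inner_hinge (a point): point on the axis of the inner door's shaft, at the height of the knob's middle
- strike (a point): foot, on the roof, of the fixed steel strike pin (8 mm diameter, 38 mm high) behind which the inner door's bolt catches
- outer (a joint): outer door's angle (rad): 0 shut, stop at 1.75; grows as the door swings towards the robot, clockwise from above, about its upright hinge at the lock's left front corner. No latch; a little stiff (under 2 N at the handle), it stays where it is left. The door is 246 mm wide, 200 mm high (12 to 212 mm above the table), 14 mm thick
- outer_grip (a point): where to pinch the upright yellow bar of the outer door's handle: 12 mm thick, its upper end 23 mm above this point, its lower end 79 mm below; a 12 mm stub at either end joins it to the door (all in one upright plane square to the door). The bar stands 29 mm clear of the handle's plate, 195 mm from the hinge. Axes turn with the door; at 0 they are the lock's
- outer_hinge (a point): point on the axis of the outer door's hinge, at the height of outer_grip
- bottle: refilled toner bottle standing on the lock's floor 35 to 55 mm behind the doorway, under the roof, so the tool must lean to reach in. Origin: its centre, half-way up. Black, white label, yellow cap; 48 mm diameter up to 68 mm, cap 36 mm diameter, 95 mm high in all; 0.11 to 0.21 kg
- tray: grey open tray fixed on the table, in front of the tunnel: 150 mm along its x, 280 mm along its y, 22 mm high, walls and floor 4 mm; origin: middle of its underside
- spare: another toner bottle (blue cap, same size; origin: its centre, half-way up) that already stands in the tray, within 20 mm (x) and 80 mm (y) of its middle; leave it standing
- tape: roll of brown tape lying on the tunnel's roof, 90 mm diameter, 24 mm high; origin: middle of its underside; leave it alone
- carton_a_center (a point): centre of a black pencil carton on edge, 200 x 26 x 55 mm, on the left of the table; leave it alone
- carton_b_center (a point): centre of a second black pencil carton, same size; leave it alone
- ink_center (a point): centre of a small jar of black ink, 54 mm diameter, 90 mm high, left and back; leave it alone
- penpot: blue pot of brushes, 76 mm diameter, 100 mm high (brushes to 210 mm); origin: middle of its underside; leave it alone
Not all that is in view belongs to the job. Leave any green look-alike of the spare alone.

How it is judged (in metres and radians):
On the way, in this order (a step that is already met when the one before it is completed fails the run):
1. with the outer door still shut, the inner door's knob is pushed until the door is hard against its stop (value of joint inner below -0.01 rad and contact force between the fingers and knob above 4 N and value of joint outer below 0.05 rad), for 0.2 s.
2. the outer door is pulled wide open, the inner door staying shut (value of joint outer above 1.1 rad and value of joint inner below 0.03 rad), for 0.2 s.
At the end, for the whole second after the job is handed in: the bottle stands upright (within 6 degrees) on the tray's floor, let go and at rest; the other bottle still stands in the tray; the inner door is shut on its latch (below 0.03 rad) and the outer door is wide open (beyond 1.1 rad) (all of step 2 and x of bottle in the frame of tray between -0.055 and 0.055 m and y of bottle in the frame of tray between -0.12 and 0.12 m and z of bottle in the frame of tray between 0.045 and 0.058 m and angle between each of bottle, spare's own z axis and vertical below 0.1 rad); the robot touches nothing.
It fails at once if the outer door is opened while the inner door is not shut (value of joint outer above 0.1 rad and value of joint inner above 0.03 rad).
It fails at once if the bottle is tipped over (angle between bottle's own z axis and vertical above 0.8 rad).
It fails at once if the bottle is dropped (height (world z) of bottle above 0.075 m and contact force between the fingers and bottle below 0.2 N).
It fails at once if a bystander is disturbed (distance of any of spare, tape, carton_a_center, carton_b_center, ink_center, penpot from where it was at the start of the episode above 0.03 m).
It also fails if it takes over 72 s, if anything falls off the work surface, if the arm or the gripper's body presses on something with over 40 N, if the wrist force passes 120 N, or if a joint passes its speed limit or range.

## Working session

There is one attempt and no reset: what is moved stays moved. The work goes in short steps, Python scripts to look and compute and a shell command to move; the robot and the scene stay as the last step left them, time stands still between calls to the robot, and variables do not carry over. Pictures are saved under pics/ and viewed, at most 10 in all, crops included, and the job is handed in when it is done.

```bash
mkdir -p pics; cat > h.py <<'E'
import numpy as np, cv2
from bench import monitor, vision, manip
from scipy.spatial.transform import Rotation as R
def grab(n):
    c=vision.get_calibration(n); im,d=vision.camera(n); return im,d,c
def rot(c):
    a=np.array(c["attitude"]); 
    return a if a.shape==(3,3) else R.from_euler('xyz',a,degrees=True).as_matrix()
def pts(d,c):
    h,w=d.shape; f=h/2/np.tan(np.radians(c["fovy"])/2)
    u,v=np.meshgrid(np.arange(w),np.arange(h))
    p=np.stack([(u-c["cx"])/f*d,(v-c["cy"])/f*d,d],-1)
    return p@rot(c).T+np.array(c["position"])
def ray(c,u,v,z):
    f=192/np.tan(np.radians(c["fovy"])/2)
    r=rot(c)@np.array([(u-c["cx"])/f,(v-c["cy"])/f,1]); o=np.array(c["position"])
    return o+r*(z-o[2])/r[2]
E
cat > a.py <<'E'
from h import *
for n in ["scene","side"]:
    im,d,c=grab(n); print(n,c)
    np.savez("pics/"+n,im=im,d=d)
    import json
    cv2.imwrite(f"pics/{n}0.png",cv2.resize(im[:,:,::-1],(800,600)))
print(monitor.get_state())
E
python3 a.py
```

```text
scene {'fovy': 46.2921124263184, 'cx': 250.8539350234907, 'cy': 192.0309824603542, 'position': array([1.08556561, 0.99090034, 1.16251968]), 'attitude': array([-132.2743398 ,   -0.56980481,  155.21663083])}
side {'fovy': 57.250478904098046, 'cx': 258.92537453746013, 'cy': 189.89038080084026, 'position': array([-0.05482367, -0.8407301 ,  1.28203894]), 'attitude': array([-135.32781976,    1.15244781,  -39.23941706])}
{'clock': 0.1, 'joints': array([-6.84515641e+01,  5.25991595e+00,  7.05756268e+01,  7.42286579e-04,
        1.04266167e+02, -3.24788569e+00]), 'qd': array([ 0.06860681, -0.02659421, -0.20408789,  0.01454569,  0.04188398,
       -0.03757468]), 'joint_efforts': array([ 3.41818683e-03, -4.60215175e+01, -4.19220364e+01, -8.18580156e-05,
        1.06726127e-02,  1.07482688e-05]), 'position': array([ 0.25156486, -0.54447319,  0.24724581]), 'tool_rot': array([-1.79898494e+02, -6.48103307e-03,  2.47964981e+01]), 'ft_force': array([-0.47919273, -0.87047301, -0.01605679]), 'wrist_torque': array([-0.00726363, -0.00521576, -0.04605968]), 'finger_force': 0.0, 'opening': 0.08562882176835702}
```

View pics/scene0.png

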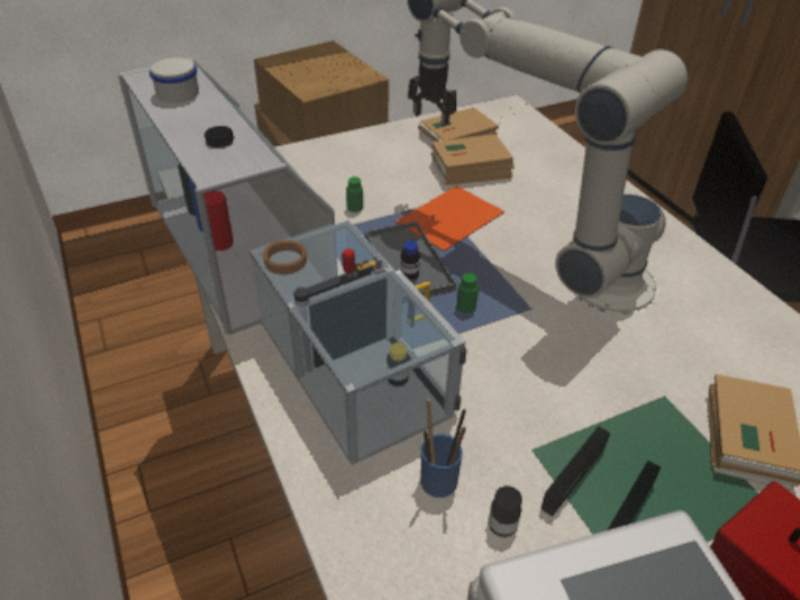

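View pics/side0.png

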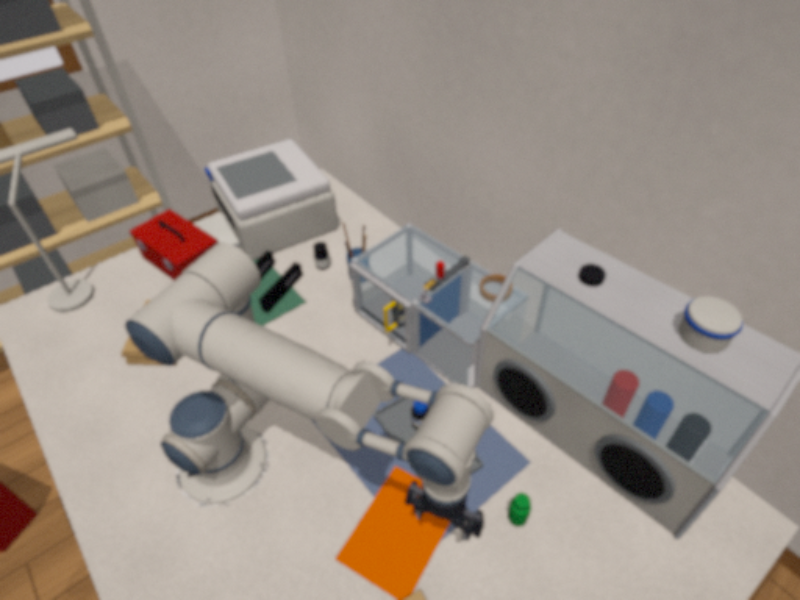

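Scene view, in 800x600 pixels: knob red (349,260), yellow strike/bolt part (365,268), yellow door handle (420,295), yellow bottle cap (397,352), spare's blue cap (410,250), green look-alikes (355,195) and (468,293). Side view: knob (440,268), handle (392,318), blue cap (420,408).

Could be mistaken: for the knob, the red bottle in the filling box (scene 217,220) and the red toolbox. For the handle, the yellow bolt part (scene 365,268). For the bottle, the spare (410,250), the green jars and the ink jar (505,510).

```bash
cat > b.py <<'E'
from h import *
M={'red':[((0,120,60),(6,255,255)),((172,120,60),(180,255,255))],'yellow':[((18,110,80),(34,255,255))],'blue':[((108,150,60),(125,255,255))],'green':[((45,120,40),(80,255,255))]}
for n in ["scene","side"]:
    z=np.load(f"pics/{n}.npz"); im,d=z['im'],z['d']; c=vision.get_calibration(n); P=pts(d,c)
    hsv=cv2.cvtColor(im,cv2.COLOR_RGB2HSV)
    for k,rs in M.items():
        m=sum(cv2.inRange(hsv,a,b) for a,b in rs)
        N,l,s,ce=cv2.connectedComponentsWithStats(m)
        for i in range(1,N):
            if 6<=s[i][4]<900:
                q=P[(l==i)&(d>0)]
                if len(q)and abs(q[:,1]).max()<1.3: print(n,k,s[i],ce[i].round(1),np.median(q,0).round(3),q.min(0).round(3),q.max(0).round(3))
    # crop of lock
x=np.load("pics/scene.npz")['im'][125:300,150:310]; y=np.load("pics/side.npz")['im'][135:245,215:345]
a=cv2.resize(x[:,:,::-1],(548,600),interpolation=2)
b=cv2.resize(y[:,:,::-1],(709,600),interpolation=2)
cv2.imwrite("pics/c1.png",a);cv2.imwrite("pics/c2.png",b)
E
python3 b.py
```

```text
scene red [131 122  18  38 451] [139.7 140.4] [ 0.866 -0.515  0.109] [ 0.815 -0.806  0.006] [ 0.923 -0.214  0.389]
scene red [219 160   8  15  99] [222.9 166.6] [ 0.703 -0.025  0.284] [ 0.652 -0.136  0.214] [ 0.713 -0.017  0.303]
scene red [493 277   3  12  12] [493.7 282.5] [0.069 0.56  0.057] [0.053 0.543 0.055] [0.081 0.576 0.06 ]
scene red [474 372   3   5   7] [474.9 374. ] [0.334 0.75  0.056] [0.332 0.746 0.051] [0.336 0.752 0.063]
scene red [477 375   6   3   7] [479.9 376.3] [0.333 0.762 0.064] [0.329 0.756 0.049] [0.334 0.765 0.075]
scene red [484 374   4   6   9] [485.3 376.9] [0.331 0.771 0.078] [0.329 0.768 0.067] [0.333 0.773 0.088]
scene yellow [228 167  13   6  38] [234.1 169.3] [ 0.659 -0.039  0.248] [ 0.634 -0.052  0.238] [ 0.679 -0.031  0.253]
scene yellow [266 180   9  11  53] [271.5 184. ] [0.544 0.013 0.187] [ 0.424 -0.197 -0.004] [0.569 0.018 0.2  ]
scene yellow [251 220   9  10  57] [254.6 223.5] [0.688 0.178 0.217] [0.675 0.163 0.213] [0.7   0.2   0.221]
scene yellow [485 278   3   8  10] [485.8 281.7] [0.086 0.547 0.057] [0.078 0.538 0.052] [0.094 0.556 0.061
[... 1031 characters left out ...]
 0.065]
side yellow [ 82 229   5   2   6] [ 83.8 229.3] [-0.061  0.464  0.022] [-0.068  0.456  0.017] [-0.052  0.471  0.026]
side yellow [264 380   5   4  12] [266.1 381.5] [ 0.165 -0.57   0.072] [ 0.157 -0.574  0.069] [ 0.172 -0.564  0.074]
side blue [439 202  17  13  25] [445.6 208.9] [ 0.833 -0.634  0.458] [ 0.829 -0.665  0.455] [ 0.843 -0.608  0.461]
side blue [457 215   7   1   7] [460. 215.] [ 0.842 -0.678  0.458] [ 0.838 -0.683  0.456] [ 0.852 -0.671  0.46 ]
side blue [265 258   8   7  46] [268.3 261. ] [ 0.447 -0.247  0.095] [ 0.437 -0.256  0.072] [ 0.465 -0.23   0.103]
side green [326 317  13  19 177] [332.2 325.7] [ 0.455 -0.58   0.073] [ 0.442 -0.595  0.012] [ 0.481 -0.561  0.099]
```

View pics/c1.png

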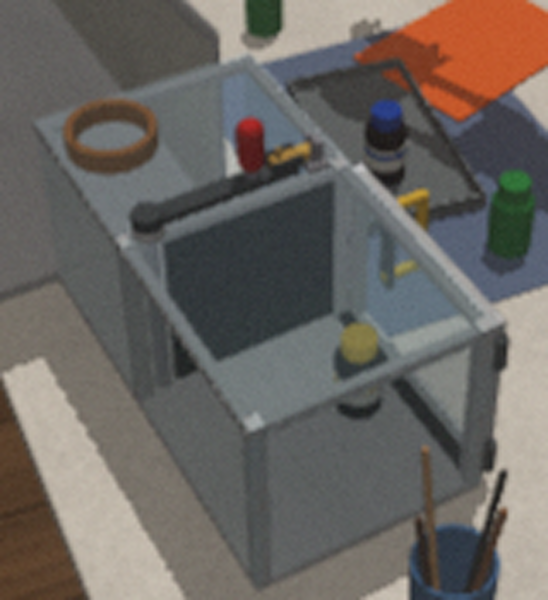

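View pics/c2.png

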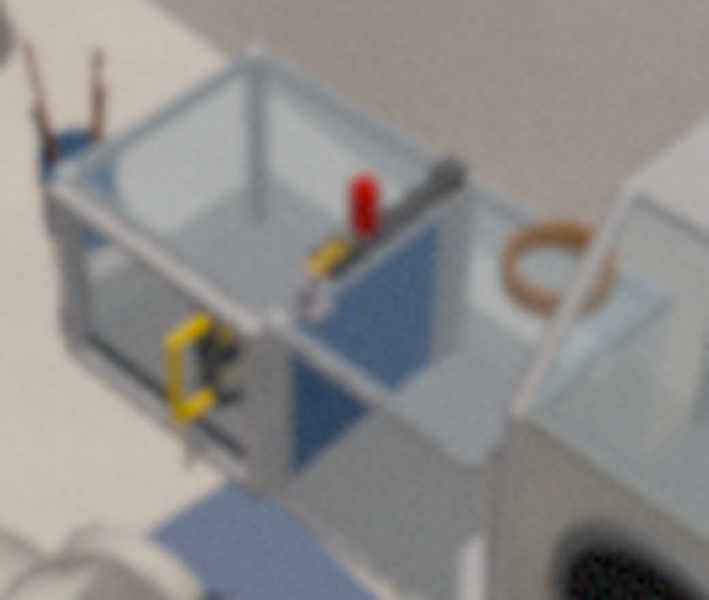

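```bash
cat > c.py <<'E'
from h import *
cs=vision.get_calibration("scene"); cd=vision.get_calibration("side")
def A(u,v): return (150+u/3.425,125+v/3.43)
def B(u,v): return (215+u/5.454,135+v/5.454)
for n,u,v in [("FL",503,322),("BL",253,425),("FR",350,172),("BR",128,240),("tBR",40,125),("tFR",248,58),("strikefoot/guide",322,152),("shaft",147,218)]:
    z=.24 if n in("shaft",) else .22
    print("scene",n,ray(cs,*A(u,v),z).round(3))
for n,u,v in [("FL",55,180),("FR",268,325),("BL",253,48),("shaft",452,165),("strike?",312,290)]:
    z=.24 if n in("shaft",) else .22
    print("side",n,ray(cd,*B(u,v),z).round(3))
# handle bar rays, knob two views
def tri(p,q):
    f=lambda c,u:(np.array(c["position"]),rot(c)@np.array([(u[0]-c["cx"])/(192/np.tan(np.radians(c["fovy"])/2)),(u[1]-c["cy"])/(192/np.tan(np.radians(c["fovy"])/2)),1]))
    o1,r1=f(cs,p);o2,r2=f(cd,q)
    t=np.linalg.lstsq(np.stack([r1,-r2],1),o2-o1,rcond=None)[0]
    a,b=o1+r1*t[0],o2+r2*t[1];return (a+b)/2,np.linalg.norm(a-b)
print("knob",tri((222.9,166.6),(281.5,172.4)))
print("knobtop",tri(A(250,122),B(364,180)))
print("handle top outer",tri(A(426,195),B(176,342)))
print("bluecap",tri((262.5,157),(268.3,261)))
print("bottle cap top", ray(cs,*A(359,332),.107))
print("bottle base", ray(cs,*A(359,408),.012))
# tray corners
for u,v in[(285,85),(400,62),(484,200),(352,215)]: print("tray",ray(cs,*A(u,v),.022).round(3))
z=np.load("pics/scene.npz");
E
python3 c.py
```

```text
scene FL [0.568 0.215 0.22 ]
scene BL [0.807 0.233 0.22 ]
scene FR [ 0.604 -0.019  0.22 ]
scene BR [ 0.827 -0.015  0.22 ]
scene tBR [ 0.852 -0.208  0.22 ]
scene tFR [ 0.624 -0.228  0.22 ]
scene strikefoot/guide [ 0.616 -0.057  0.22 ]
scene shaft [ 0.808 -0.014  0.24 ]
side FL [0.564 0.194 0.22 ]
side FR [ 0.592 -0.049  0.22 ]
side BL [0.802 0.223 0.22 ]
side shaft [ 0.811 -0.022  0.24 ]
side strike? [ 0.643 -0.043  0.22 ]
knob (array([ 0.69832598, -0.03683335,  0.27373017]), np.float64(0.0009300806544591724))
knobtop (array([ 0.6981399 , -0.03647616,  0.29820553]), np.float64(0.002499300127708876))
handle top outer (array([0.53984935, 0.00753766, 0.18990648]), np.float64(0.008464877431343764))
bluecap (array([ 0.45218653, -0.24341427,  0.08696159]), np.float64(0.003179931050595351))
bottle cap top [0.63793761 0.07724418 0.107     ]
bottle base [0.64175447 0.0889203  0.012     ]
tray [ 0.506 -0.414  0.022]
tray [ 0.356 -0.399  0.022]
tray [ 0.386 -0.125  0.022]
tray [ 0.532 -0.163  0.022]
```

```bash
python3 -m inch '[[[0,0,0.75,0,0,-1,1],[0,0,0.75,0,0,-1,1],[0,0,0.73,0,0,-1,1],[0,0,0,0.5,-0.95,0,1],[0,0,0,0.5,-0.95,0,1],[0,0,0,0.5,-0.95,0,1],[0,0,0,0.5,-0.95,0,1],[0,0,0,0.5,-0.95,0,1],[0,0,0,0.5,-0.95,0,1],[0,0,0,0.5,-0.95,0,1],[0,0,0,0.5,-0.95,0,1],[0,0,0,0.5,-0.95,0,1],[0,0,0,0.5,-0.95,0,1],[0,0,0,0.5,-0.95,0,1],[0,0,0,0.5,-0.95,0,1],[0,0,0,0.5,-0.95,0,1],[0,0,0,0.5,-0.95,0,1],[0,0,0,1,0,0,1],[0,0,0,1,0,0,1],[0,0,0,1,0,0,1]]]'; python3 - <<'E'
from h import *
im,d,c=grab("wrist"); np.savez("pics/w1",im=im,d=d,**{k:np.array(v) for k,v in c.items()})
cv2.imwrite("pics/w1.png",cv2.resize(im[:,:,::-1],(800,600)))
P=pts(d,c);hsv=cv2.cvtColor(im,cv2.COLOR_RGB2HSV)
for k,rs in {'red':[((0,120,60),(6,255,255)),((172,120,60),(180,255,255))],'yellow':[((18,110,80),(34,255,255))],'blue':[((108,150,60),(125,255,255))]}.items():
    m=sum(cv2.inRange(hsv,a,b) for a,b in rs)
    N,l,s,ce=cv2.connectedComponentsWithStats(m)
    for i in range(1,N):
        if s[i][4]>20:
            q=P[(l==i)&(d>0)]; print(k,s[i],np.median(q,0).round(3),np.percentile(q,5,0).round(3),np.percentile(q,95,0).round(3))
E
```

```text
clock: 2.6
position: [0.502, -0.1119, 0.3379]
tool_rot: [-180.0, 0.0, 7.0]
ft_force: [0.2, -0.1, -0.3]
opening: 0.0001
finger_force: 0.0
yellow [ 91   8  29  34 759] [0.616 0.02  0.219] [0.606 0.011 0.218] [0.625 0.029 0.22 ]
yellow [ 123   86   46   47 1123] [0.55  0.007 0.194] [0.536 0.003 0.107] [0.572 0.014 0.2  ]
blue [331 191  26  27 509] [ 0.457 -0.236  0.098] [ 0.443 -0.25   0.096] [ 0.472 -0.222  0.099]
```

View pics/w1.png

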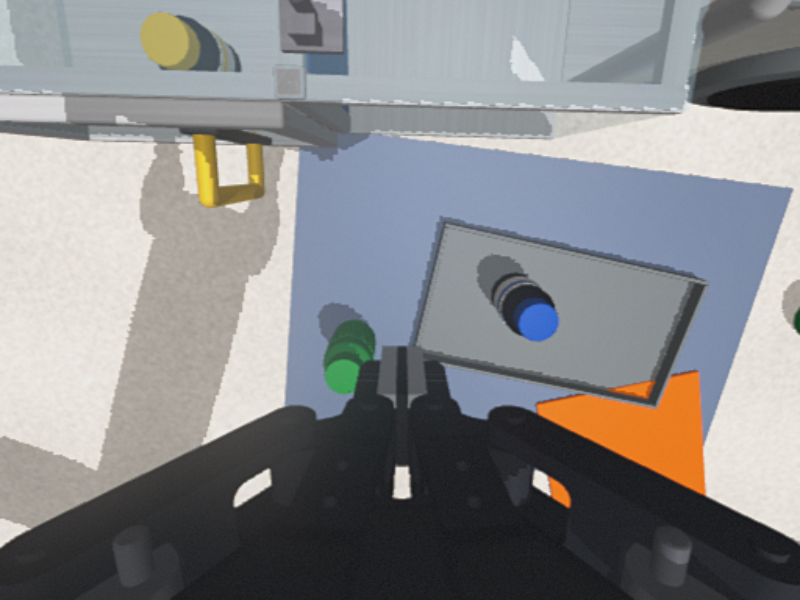

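```bash
cat > d.py <<'E'
from h import *
z=np.load("pics/w1.npz"); c={k:z[k] for k in("fovy","cx","cy","position","attitude")}; d=z['d']; P=pts(d,c)
q=lambda u,v,h:ray(c,u/1.5625,v/1.5625,h).round(4)
print("cam",c["position"],c["attitude"])
for n,u,v,h in [("roof front L",5,95,.22),("roof front R",685,110,.22),("roof post corner FR",273,98,.22),("cap",170,40,.107),("guide end",312,52,.252),
 ("bar top",213,200,.2),("bar bottom",258,190,.098),("stubtop",204,137,.19),("tray1",443,218,.022),("tray2",706,282,.022),("tray3",655,405,.022),("tray4",412,350,.022),("spare",538,322,.1)]: print(n,q(u,v,h))
hsv=cv2.cvtColor(z['im'],cv2.COLOR_RGB2HSV); m=cv2.inRange(hsv,(18,110,80),(34,255,255))>0
m[:70]=0; Q=P[m&(d>0)&(P[...,2]>.05)&(P[...,2]<.25)]
for a in np.arange(.08,.21,.01):
    s=Q[(Q[:,2]>=a)&(Q[:,2]<a+.01)]
    if len(s): print(a.round(2),len(s),s.min(0).round(3),s.max(0).round(3))
E
python3 d.py
```

```text
cam [ 0.56814985 -0.10313466  0.46260425] [ 1.64456497e+02  2.14257890e-02 -8.30336263e+01]
roof front L [0.5799 0.1    0.22  ]
roof front R [ 0.6147 -0.2428  0.22  ]
roof post corner FR [ 0.5949 -0.0344  0.22  ]
cap [0.637  0.0727 0.107 ]
guide end [ 0.6117 -0.0592  0.252 ]
bar top [0.538  0.0034 0.2   ]
bar bottom [0.5386 0.0091 0.098 ]
stubtop [0.5724 0.013  0.19  ]
tray1 [ 0.5276 -0.1493  0.022 ]
tray2 [ 0.496  -0.4259  0.022 ]
tray3 [ 0.3528 -0.4125  0.022 ]
tray4 [ 0.3852 -0.1369  0.022 ]
spare [ 0.4566 -0.2356  0.1   ]
0.1 245 [0.537 0.003 0.102] [0.574 0.016 0.11 ]
0.11 33 [0.535 0.003 0.11 ] [0.573 0.011 0.119]
0.12 27 [0.534 0.002 0.12 ] [0.544 0.007 0.13 ]
0.13 26 [0.535 0.003 0.131] [0.544 0.007 0.14 ]
0.14 29 [0.534 0.003 0.141] [0.544 0.006 0.15 ]
0.15 34 [0.534 0.003 0.151] [0.544 0.007 0.16 ]
0.16 38 [0.535 0.003 0.16 ] [0.544 0.007 0.17 ]
0.17 37 [0.534 0.003 0.17 ] [0.544 0.007 0.18 ]
0.18 46 [0.534 0.003 0.18 ] [0.544 0.006 0.19 ]
0.19 576 [0.533 0.003 0.19 ] [0.574 0.016 0.2  ]
0.2 26 [0.539 0.006 0.2  ] [0.572 0.013 0.201]
```

```bash
python3 -m inch '[[[0,0,0.15,1,0,0,1],[0,0,0,1,0,0,1],[0,0,0,1,0,0,1],[0,0,0,1,0,0,1],[0,0,0,1,0,0,1],[0,0,0,1,0,0,1],[0,0,0,0.8,0,0,1],[0,0,0,0,0,1,1],[0,0,0,0,0,0.9,1],[0,0,0,0,-0.4,0,1],[0,0,0,0,0,0,1]]]'; python3 - <<'E'
from h import *
im,d,c=grab("wrist")
cv2.imwrite("pics/w2.png",cv2.resize(im[:,:,::-1],(800,600)))
print(monitor.get_state()["position"],c["position"],c["attitude"])
P=pts(d,c);hsv=cv2.cvtColor(im,cv2.COLOR_RGB2HSV)
for k,rs in {'red':[((0,120,60),(6,255,255)),((172,120,60),(180,255,255))],'yellow':[((18,110,80),(34,255,255))]}.items():
    m=sum(cv2.inRange(hsv,a,b) for a,b in rs)
    N,l,s,ce=cv2.connectedComponentsWithStats(m)
    for i in range(1,N):
        if s[i][4]>20:
            q=P[(l==i)&(d>0)]; print(k,s[i],np.median(q,0).round(3),np.percentile(q,5,0).round(3),np.percentile(q,95,0).round(3))
E
```

```text
clock: 4.03
position: [0.7027, -0.078, 0.2827]
tool_rot: [-180.0, -0.1, 5.8]
ft_force: [-0.0, 0.4, 1.5]
opening: -0.0002
finger_force: 0.0
[ 0.70293909 -0.07849253  0.28352755] [ 0.76886365 -0.07054391  0.40754026] [ 1.64556626e+02  1.53204473e-02 -8.41703395e+01]
red [ 133  211   70   69 2916] [ 0.707 -0.037  0.293] [ 0.698 -0.047  0.263] [ 0.71  -0.027  0.302]
```

View pics/w2.png

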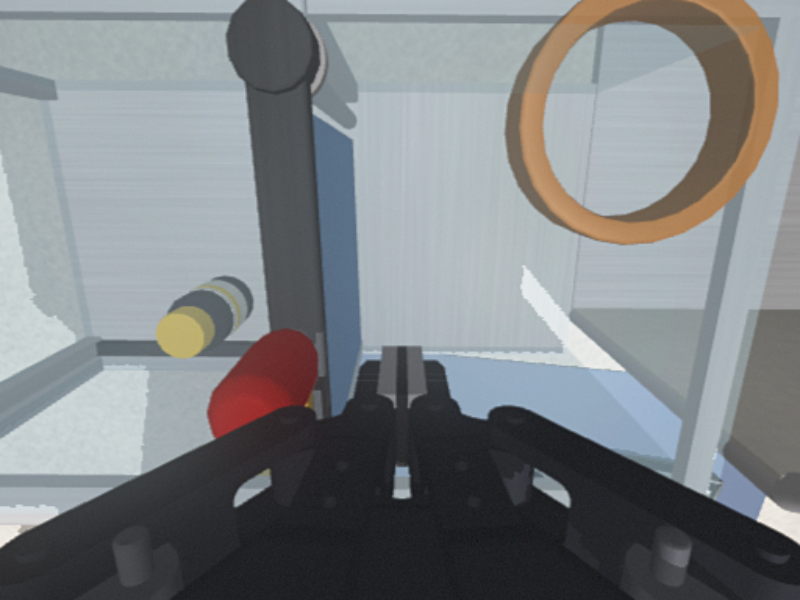

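```bash
python3 -c "
from h import *
c=dict(vision.get_calibration('wrist'));print(ray(c,187/1.5625,332/1.5625,.107))"
python3 -m inch '[[[0,0,0,0,-0.3,0,1],[0,0,0,0,-0.1,0,1],[0,0,0,0,-0.1,0,1],[0,0,0,0,-0.1,0,1],[0,0,0,0,0,0,1]]]'
python3 -m inch '[[[0,0,0,0,-0.1,0,1],[0,0,0,0,0,0,1]]]'
```

```text
[0.64185408 0.07139734 0.107     ]
clock: 4.7
position: [0.701, -0.0613, 0.2813]
tool_rot: [180.0, 0.0, 5.8]
ft_force: [0.4, -1.1, 0.1]
opening: -0.0001
finger_force: 0.1
clock: 4.95
position: [0.7006, -0.0585, 0.2813]
tool_rot: [180.0, 0.0, 5.7]
ft_force: [-1.0, -1.4, 0.6]
opening: -0.0001
finger_force: 0.8
```

```bash
for i in 1 2 3; do python3 -m inch '[[[0,0,0,0,-0.1,0,1],[0,0,0,0,0,0,1]]]' | egrep 'position|ft_f|finger'; done
```

```text
position: [0.7005, -0.0574, 0.2814]
ft_force: [0.9, -7.7, -1.3]
finger_force: 4.0
position: [0.7004, -0.0571, 0.2815]
ft_force: [1.4, -15.2, 0.5]
finger_force: 8.0
position: [0.7003, -0.0569, 0.2816]
ft_force: [3.2, -23.7, 0.1]
finger_force: 12.0
```

```bash
python3 -m inch '[[[0,0,0,0,0,0,1],[0,0,0,0,0,0,1],[0,0,0,0,0,0,1]]]';python3 -m inch '[[[0,0,0,0,0.6,0,1],[0,0,0,0,0.6,0,1],[0,0,0,0,0,-0.9,1],[0,0,0,0,0,-0.9,1]]]'; python3 - <<'E'
from h import *
print(monitor.get_state()["joints"].round(1))
im,d,c=grab("wrist")
cv2.imwrite("pics/w3.png",im[:,:,::-1])
P=pts(d,c);hsv=cv2.cvtColor(im,cv2.COLOR_RGB2HSV)
m=cv2.inRange(hsv,(0,120,60),(6,255,255))+cv2.inRange(hsv,(172,120,60),(180,255,255))
q=P[(m>0)&(d>0)]; print(q.shape,np.median(q,0).round(3),np.percentile(q,5,0).round(3),np.percentile(q,95,0).round(3))
print(P[40,170],P[180,185],P[150,188],P[100,180])
E
```

```text
clock: 6.08
position: [0.7003, -0.0569, 0.2816]
tool_rot: [179.4, -0.1, 5.2]
ft_force: [2.9, -23.3, 0.3]
opening: 0.0001
finger_force: 11.9
clock: 6.58
position: [0.7034, -0.0854, 0.3352]
tool_rot: [-179.9, 0.1, 5.8]
ft_force: [0.8, 0.0, -0.4]
opening: 0.0
finger_force: 0.0
[ -9.7  26.6  36.2   0.  117.2  74.5]
(1829, 3) [ 0.703 -0.034  0.298] [ 0.691 -0.042  0.266] [ 0.71  -0.023  0.302]
[ 0.80890591 -0.01372038  0.24413772] [ 0.7088865  -0.02602833  0.23881594] [ 0.73327725 -0.02757346  0.23886503] [ 0.76999027 -0.02030407  0.23882064]
```

```bash
python3 -m inch '[[[0,0,-1,0,0,0,1],[0,0,-1,0,0,0,1],[0,0,-1,0,0,0,1],[0,0,-1,0,0,0,1],[0,0,-1,0,0,0,1],[0,0,-1,0,0,0,1],[0,0,-1,0,0,0,1],[0,0,-1,0,0,0,1],[0,0,-1,0,0,0,1],[0,0,-1,0,0,0,1],[0,0,-1,0,0,0,1],[0,0,-1,0,0,0,1],[0,0,-1,0,0,0,1],[0,0,-1,0,0,0,1],[0,0,-1,0,0,0,1],[0,0,-1,0,0,0,1],[0,0,-1,0,0,0,1],[0,0,-1,0,0,0,1],[0,0,-1,0,0,0,1],[0,0,-1,0,0,0,1]]]' >/dev/null; python3 -m inch '[[[0,0,-1,0,0,0,0.5],[0,0,-1,0,0,0,0],[0,0,-0.5,0,0,0,0],[0,0,0,0.85,0.6,0,0],[0,0,0,0.85,0.6,0,0],[0,0,0,0.85,0.6,0,0],[0,0,0,0.85,0.6,0,0],[0,0,0,0.85,0.6,0,0],[0,0,0,0.85,0.65,0,0],[0,0,0,0,0,0,0]]]'; python3 - <<'E'
from h import *
print(monitor.get_state()["joints"].round(1))
im,d,c=grab("wrist")
cv2.imwrite("pics/w4.png",cv2.resize(im[:,:,::-1],(800,600)))
P=pts(d,c);hsv=cv2.cvtColor(im,cv2.COLOR_RGB2HSV)
m=cv2.inRange(hsv,(18,110,80),(34,255,255))>0
Q=P[m&(d>0)&(P[...,0]<.6)]
for a in np.arange(.09,.21,.01):
    s=Q[(Q[:,2]>=a)&(Q[:,2]<a+.01)]
    if len(s): print(a.round(2),len(s),s.min(0).round(3),s.max(0).round(3))
E
```

```text
clock: 10.38
position: [0.5391, 0.0095, 0.336]
tool_rot: [180.0, 0.1, -174.1]
ft_force: [0.1, -0.3, 0.2]
opening: 0.0854
finger_force: 0.0
[ -2.6  -2.2  69.1   0.  113.  -98.5]
0.09 1 [0.573 0.019 0.098] [0.573 0.019 0.098]
0.1 2 [0.572 0.019 0.103] [0.573 0.019 0.106]
0.11 11 [0.533 0.005 0.111] [0.573 0.019 0.12 ]
0.12 14 [0.533 0.004 0.121] [0.573 0.019 0.129]
0.13 10 [0.533 0.004 0.133] [0.573 0.019 0.14 ]
0.14 15 [0.533 0.004 0.14 ] [0.573 0.019 0.149]
0.15 19 [0.533 0.004 0.15 ] [0.573 0.019 0.16 ]
0.16 19 [0.533 0.004 0.16 ] [0.573 0.018 0.17 ]
0.17 23 [0.532 0.004 0.17 ] [0.574 0.018 0.18 ]
0.18 20 [0.532 0.004 0.181] [0.573 0.018 0.189]
0.19 466 [0.533 0.003 0.19 ] [0.574 0.018 0.2  ]
0.2 17 [0.538 0.006 0.2  ] [0.571 0.014 0.201]
```

View pics/w4.png

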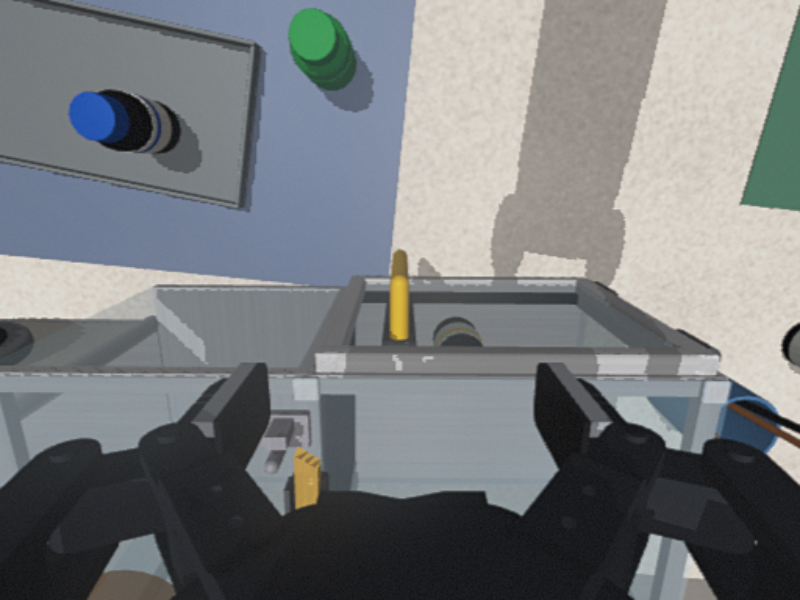

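The picture shows the yellow bar at (400,290), centred between the open fingers, and the bolt by its strike at (300,455). I'll descend and pinch.

```bash
python3 -m inch '[[[0,0,0,0,0,1,0],[0,0,0,0,0,1,0],[0,0,0,0,0,1,0],[0,0,0,0,0,1,0],[0,0,0,0,0,0.7,0],[0,0,0,0,0,0.45,0],[0,0,0,0,0,0,0],[0,0,0,0,0,0,1],[0,0,0,0,0,0,1],[0,0,0,0,0,0,1],[0,0,0,0,0,0,1]]]' 40; python3 - <<'E'
import numpy as np
# arc: bar relative to hinge, tool turns with door; per-row shift in tool frame (tool x=-ex_door, tool y=+ey_door)
hx,hy=-.130,.131
b=np.array([-.168,-.064]); h=np.array([-.127,.130])
r=b-h
for step in (6,7):
    a=-np.radians(step); c,s=np.cos(a),np.sin(a)
    d=np.array([[c,-s],[s,c]])@r-r
    # shift happens along tool axes as they stand at row start
    print(step,"tool dx,dy units",(-d[0]/.03).round(3),(d[1]/.03).round(3))
E
```

```text
clock: 11.8
position: [0.5403, 0.0084, 0.1811]
tool_rot: [-180.0, 0.0, -174.2]
ft_force: [0.2, -1.2, 0.3]
opening: 0.0124
finger_force: 1.4
6 tool dx,dy units 0.668 0.178
7 tool dx,dy units 0.778 0.215
```

```bash
python3 -m inch '[[[0,0,0,0,0,0,1],[0,0,0.37,0.33,0.07,0,1],[0,0,0.37,0.33,0.07,0,1],[0,0,0.75,0.67,0.18,0,1],[0,0,0.75,0.67,0.18,0,1],[0,0,0,0,0,0,1]]]'
```

```text
clock: 12.55
position: [0.4809, 0.0276, 0.1812]
tool_rot: [179.6, 0.1, 168.0]
ft_force: [6.3, 12.1, -1.5]
opening: 0.0111
finger_force: 40.6
```

```bash
python3 -m inch '[[[0,0,0.75,0.67,0.28,0,1],[0,0,0.75,0.67,0.2,0,1],[0,0,0.75,0.67,0.2,0,1],[0,0,0.75,0.67,0.2,0,1],[0,0,0,0,0,0,1]]]'
```

```text
clock: 13.18
position: [0.4163, 0.0802, 0.1812]
tool_rot: [179.6, 0.1, 144.0]
ft_force: [8.1, 8.1, -1.9]
opening: 0.0108
finger_force: 40.6
```

```bash
python3 -m inch '[[[0,0,0.75,0.67,0.25,0,1],[0,0,0.75,0.67,0.2,0,1],[0,0,0.75,0.67,0.22,0,1],[0,0,0.75,0.67,0.22,0,1],[0,0,0.75,0.67,0.22,0,1],[0,0,0.75,0.67,0.22,0,1],[0,0,0.5,0.4,0.15,0,1],[0,0,0,0,0,0,1]]]'; python3 -c "
from h import *
print(monitor.get_state()['joints'].round(1))"
```

```text
clock: 14.18
position: [0.3714, 0.2083, 0.1812]
tool_rot: [-180.0, -0.1, 104.0]
ft_force: [-4.3, 1.8, 4.2]
opening: 0.0112
finger_force: 41.1
[ 2.470e+01 -2.240e+01  1.023e+02  1.000e-01  1.002e+02  1.070e+01]
```

```bash
python3 -m inch '[[[0,0,0,0,0,0,0],[0,0,0,0,0,0,0],[0,0,0,0,0,0,0],[0,0,0,0,0,-1,0],[0,0,0,0,0,-1,0],[0,0,0,0,0,-1,0],[0,0,0,0,0,-1,0],[0,0,-1,0,0,0,0],[0,0,-1,0,0,0,0],[0,0,-1,0,0,0,0],[0,0,-1,0,0,0,0],[0,0,-1,0,0,0,0],[0,0,-1,0,0,0,0],[0,0,-1,0,0,0,0],[0,0,-1,0,0,0,0],[0,0,-1,0,0,0,0],[0,0,-1,0,0,0,0],[0,0,-0.2,0,0,0,0]]]' 
python3 -m inch '[[[0,0,0,-0.7,-0.9,0,0],[0,0,0,-0.7,-0.9,0,0],[0,0,0,-0.7,-0.9,0,0],[0,0,0,-0.7,-0.9,0,0],[0,0,0,-0.7,-0.9,0,0],[0,0,0,-0.7,-0.9,0,0],[0,-1,0,0,0,0,0],[0,-1,0,0,0,0,0],[0,-1,0,0,0,0,0],[0,-1,0,0,0,0,0],[0,-1,0,0,0,0,0],[0,-1,0,0,0,0,0],[0,-1,0,0,0,0,0],[0,-0.5,0,0,0,0,0],[0,0,0,0,0,0,0]]]'
cat > g.py <<'E'
from h import *
import sys
T=np.array([float(a) for a in sys.argv[1:4]]); s=monitor.get_state()
Rt=R.from_euler('xyz',s["tool_rot"],degrees=True).as_matrix()
print("joints",s["joints"].round(1),"pos",s["position"].round(4)); print("tool axes cols\n",Rt.round(3)); print("units to target",(Rt.T@(T-s["position"])/.03).round(2))
E
python3 g.py .511 .059 .065
python3 - <<'E'
from h import *
im,d,c=grab("wrist"); cv2.imwrite("pics/w5.png",cv2.resize(im[:,:,::-1],(800,600)))
im,d,c=grab("side"); np.savez("pics/s5",im=im,d=d); cv2.imwrite("pics/s5.png",cv2.resize(im[100:290,180:430,::-1],(789,600)))
E
```

```text
clock: 16.42
position: [0.3721, 0.2072, 0.3007]
tool_rot: [-180.0, 0.0, -174.6]
ft_force: [0.2, -0.1, -0.6]
opening: 0.0856
finger_force: 0.0
clock: 18.3
position: [0.5545, 0.0636, 0.3051]
tool_rot: [179.9, 58.3, -174.7]
ft_force: [-0.1, 0.0, -0.1]
opening: 0.0852
finger_force: 0.0
joints [  0.8 -49.  121.7   5.1  49.2 -95.7] pos [0.5545 0.0636 0.3051]
tool axes cols
 [[-0.523 -0.093  0.847]
 [-0.048  0.996  0.079]
 [-0.851  0.001 -0.525]]
units to target [ 7.58 -0.02  2.96]
```

View pics/w5.png

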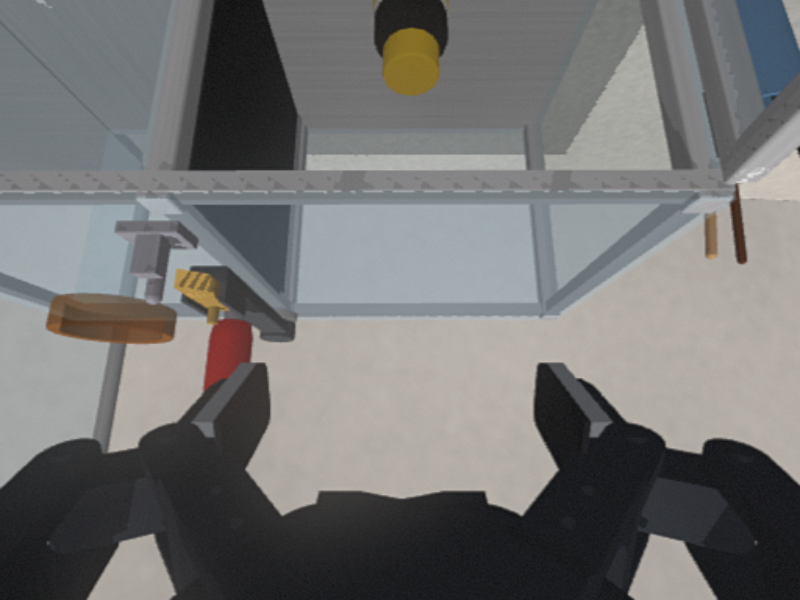

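View pics/s5.png

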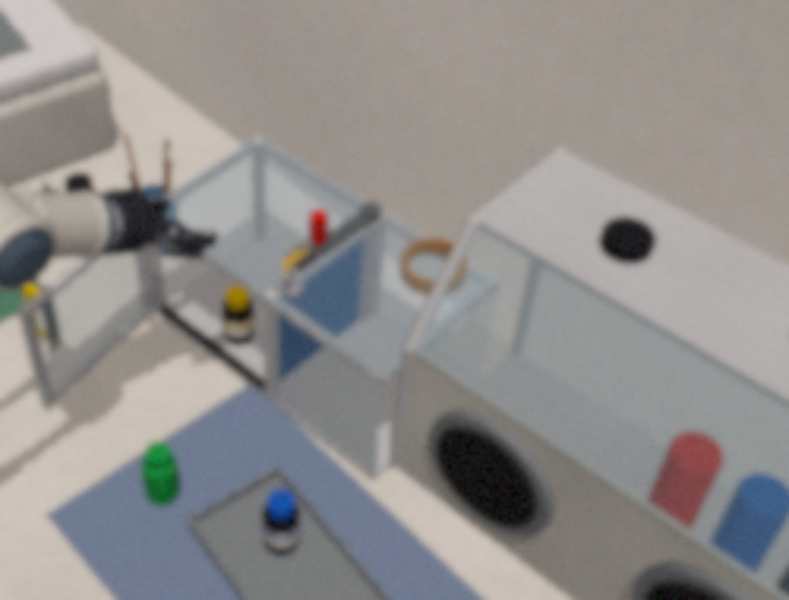

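```bash
python3 -m inch '[[[0,0,0,0.87,0,0.35,0],[0,0,0,0.87,0,0.35,0],[0,0,0,0.87,0,0.35,0],[0,0,0,0.87,0,0.4,0],[0,0,0,0.87,0,0.4,0],[0,0,0,0.87,0,0.4,0],[0,0,0,0.87,0,0.4,0],[0,0,0,0,0,0,0]]]'
python3 - <<'E'
from h import *
s=monitor.get_state()["position"]
im,d,c=grab("wrist"); np.savez("pics/w6",im=im,d=d); cv2.imwrite("pics/w6.png",cv2.resize(im[:,:,::-1],(800,600)))
P=pts(d,c);hsv=cv2.cvtColor(im,cv2.COLOR_RGB2HSV)
m=cv2.inRange(hsv,(18,110,60),(34,255,255))
N,l,st,ce=cv2.connectedComponentsWithStats(m)
for i in range(1,N):
    if st[i][4]>30:
        q=P[(l==i)&(d>0)]; print(st[i],np.median(q,0).round(3),np.percentile(q,3,0).round(3),np.percentile(q,97,0).round(3))
E
python3 g.py .640 .072 .065
```

```text
clock: 19.4
position: [0.547, 0.0637, 0.1105]
tool_rot: [-179.9, 57.8, -174.6]
ft_force: [-0.3, -0.1, 0.6]
opening: 0.0853
finger_force: 0.0
[235 182  57  13 397] [0.616 0.075 0.054] [0.612 0.055 0.051] [0.628 0.099 0.057]
[ 242  228   43   29 1154] [0.622 0.076 0.097] [0.619 0.062 0.087] [0.633 0.093 0.106]
joints [  0.9 -48.5 141.    7.4  29.9 -98.8] pos [0.5473 0.0637 0.1115]
tool axes cols
 [[-0.529 -0.093  0.844]
 [-0.05   0.996  0.078]
 [-0.847 -0.001 -0.531]]
units to target [-0.33 -0.01  3.45]
```

View pics/w6.png

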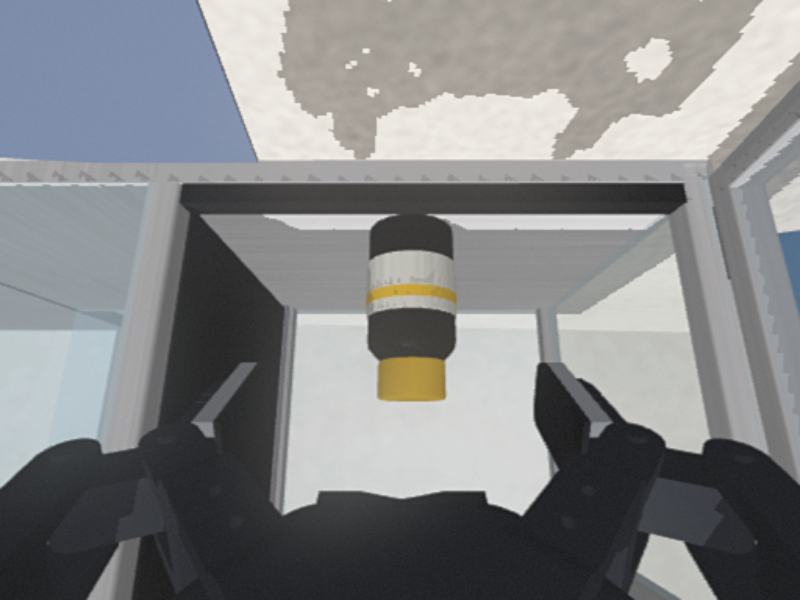

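```bash
python3 -m inch '[[[0,0,0,-0.08,0.04,0.85,0],[0,0,0,-0.08,0.04,0.85,0],[0,0,0,-0.08,0.04,0.85,0],[0,0,0,-0.08,0.04,0.85,0],[0,0,0,0,0,0,0]]]'; python3 g.py .638 .077 .065
```

```text
clock: 20.08
position: [0.6385, 0.0771, 0.0638]
tool_rot: [-179.9, 57.8, -174.6]
ft_force: [0.0, 0.1, -1.2]
opening: 0.0855
finger_force: 0.0
joints [   2.8  -20.5  129.1    8.9   13.8 -100.1] pos [0.6385 0.0771 0.0638]
tool axes cols
 [[-0.531 -0.093  0.842]
 [-0.05   0.996  0.078]
 [-0.846 -0.001 -0.533]]
units to target [-0.02 -0.   -0.03]
```

```bash
python3 -m inch '[[[0,0,0,0,0,0,0.6],[0,0,0,0,0,0,0.8],[0,0,0,0,0,0,1],[0,0,0,0,0,0,1],[0,0,0,0,0,0,1],[0,0,0,0,0,0,1]]]' 50
python3 -m inch '[[[0,0,0,-0.28,0,-0.18,1],[0,0,0,-0.28,0,-0.18,1],[0,0,0,0,0,0,1]]]'; python3 g.py .552 .069 .10
```

```text
clock: 20.82
position: [0.6384, 0.077, 0.0663]
tool_rot: [-179.9, 58.1, -174.6]
ft_force: [-4.9, 1.4, 6.6]
opening: 0.0468
finger_force: 52.0
clock: 21.2
position: [0.6379, 0.0769, 0.0859]
tool_rot: [-179.9, 58.0, -174.6]
ft_force: [0.2, 0.5, -2.0]
opening: 0.0464
finger_force: 51.5
joints [  2.8 -23.  128.5   7.4  16.6 -98.5] pos [0.6379 0.0769 0.0859]
tool axes cols
 [[-0.527 -0.093  0.845]
 [-0.05   0.996  0.078]
 [-0.848 -0.001 -0.53 ]]
units to target [ 1.12  0.   -2.69]
```

```bash
python3 -m inch '[[[0,0,0,0.37,0,-0.9,1],[0,0,0,0.37,0,-0.9,1],[0,0,0,0.37,0,-0.9,1],[0,0,0,0,0,0,1]]]'; python3 -m inch '[[[0,0,0,-0.71,0,-0.44,1],[0,0,0,-0.71,0,-0.44,1],[0,0,0,-0.71,0,-0.44,1],[0,0,0,-0.71,0,-0.44,1],[0,0,0,0,0,0,1]]]'; python3 g.py .460 -.369 .2;  python3 - <<'E'
from h import *
im,d,c=grab("side"); cv2.imwrite("pics/s7.png",cv2.resize(im[100:290,180:430,::-1],(789,600)))
E
```

```text
clock: 21.7
position: [0.5524, 0.0689, 0.1041]
tool_rot: [-179.8, 58.4, -174.5]
ft_force: [-0.2, 0.6, -1.4]
opening: 0.0464
finger_force: 52.6
clock: 22.32
position: [0.5569, 0.0698, 0.2005]
tool_rot: [-179.8, 57.9, -174.5]
ft_force: [-0.2, -0.2, -1.4]
opening: 0.0463
finger_force: 52.6
joints [  2.1 -48.9 132.1   4.2  39.  -95. ] pos [0.5569 0.0698 0.2005]
tool axes cols
 [[-0.528 -0.093  0.844]
 [-0.05   0.996  0.078]
 [-0.847 -0.002 -0.531]]
units to target [  2.46 -14.27  -3.85]
```

View pics/s7.png

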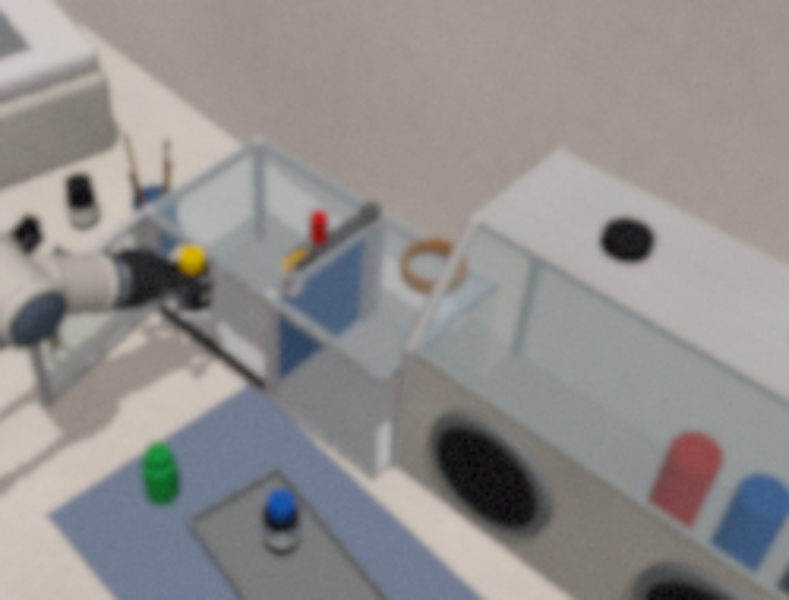

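```bash
python3 -m inch '[[[0.32,0,0.2,0.01,-0.97,-0.02,1],[0.32,0,0.2,0.01,-0.97,-0.02,1],[0.32,0,0.2,0.01,-0.97,-0.02,1],[0.32,0,0.2,0.01,-0.97,-0.02,1],[0.32,0,0.2,0.01,-0.97,-0.02,1]]]'; python3 g.py .460 -.369 .2
```

```text
clock: 23.0
position: [0.5544, -0.0761, 0.1955]
tool_rot: [-179.8, 57.5, 170.3]
ft_force: [0.0, -0.4, -1.6]
opening: 0.0465
finger_force: 52.6
joints [-12.6 -48.9 132.3   3.5  39.2 -94.2] pos [ 0.5544 -0.0761  0.1955]
tool axes cols
 [[-0.53   0.172  0.83 ]
 [ 0.091  0.985 -0.146]
 [-0.843 -0.002 -0.538]]
units to target [  0.66 -10.16  -1.27]
```

```bash
python3 -m inch '[[[0.32,0,0.2,-0.06,-0.97,0.05,1],[0.32,0,0.2,-0.06,-0.97,0.05,1],[0.32,0,0.2,-0.06,-0.97,0.05,1],[0.32,0,0.2,-0.06,-0.97,0.05,1],[0.32,0,0.2,-0.06,-0.97,0.05,1],[0.32,0,0.2,-0.06,-0.97,0.05,1],[0.32,0,0.2,-0.06,-0.97,0.05,1],[0.32,0,0.2,-0.06,-0.97,0.05,1],[0.32,0,0.2,-0.06,-0.97,0.05,1],[0.32,0,0.2,-0.06,-0.97,0.05,1],[0,0,0,0,0,0,1]]]'; python3 g.py .460 -.369 .2
python3 - <<'E'
from h import *
im,d,c=grab("side"); P=pts(d,c); hsv=cv2.cvtColor(im,cv2.COLOR_RGB2HSV)
m=cv2.inRange(hsv,(18,110,80),(34,255,255)); N,l,st,ce=cv2.connectedComponentsWithStats(m)
for i in range(1,N):
    if st[i][4]>15: print(st[i],np.median(P[l==i],0).round(3),P[l==i].max(0).round(3))
m=cv2.inRange(hsv,(108,150,60),(125,255,255)); q=P[(m>0)&(P[...,2]<.15)];print("spare",np.median(q,0))
cv2.imwrite("pics/s8.png",cv2.resize(im[150:384,160:472,::-1],(800,600)))
E
```

```text
clock: 24.38
position: [0.4601, -0.3486, 0.2042]
tool_rot: [-179.5, 57.6, 140.3]
ft_force: [0.0, 0.7, -2.8]
opening: 0.0464
finger_force: 52.6
joints [-40.8 -44.7 129.4   0.7  37.8 -91.2] pos [ 0.4601 -0.3486  0.2042]
tool axes cols
 [[-0.412  0.644  0.644]
 [ 0.342  0.765 -0.545]
 [-0.844 -0.004 -0.536]]
units to target [-0.11 -0.52  0.44]
[ 0 80  8 11 24] [-0.035  1.622  0.249] [-0.024  1.894  0.299]
[ 0 86  4  8 18] [-0.062  1.615  0.241] [-0.049  1.623  0.264]
[270 179   7   6  24] [ 0.651 -0.038  0.251] [ 0.671 -0.029  0.259]
[187 189   5   5  20] [0.37  0.204 0.197] [0.456 0.396 0.211]
[107 193  17  18 122] [0.122 0.496 0.059] [0.169 0.561 1.282]
[ 92 194   9   9  32] [0.054 0.584 0.06 ] [0.08  0.606 0.065]
[284 251  12  12 110] [ 0.455 -0.354  0.243] [ 0.595 -0.25   0.252]
spare [nan nan nan]
  return _methods._mean(a, axis=axis, dtype=dtype,
  ret = um.true_divide(
```

View pics/s8.png

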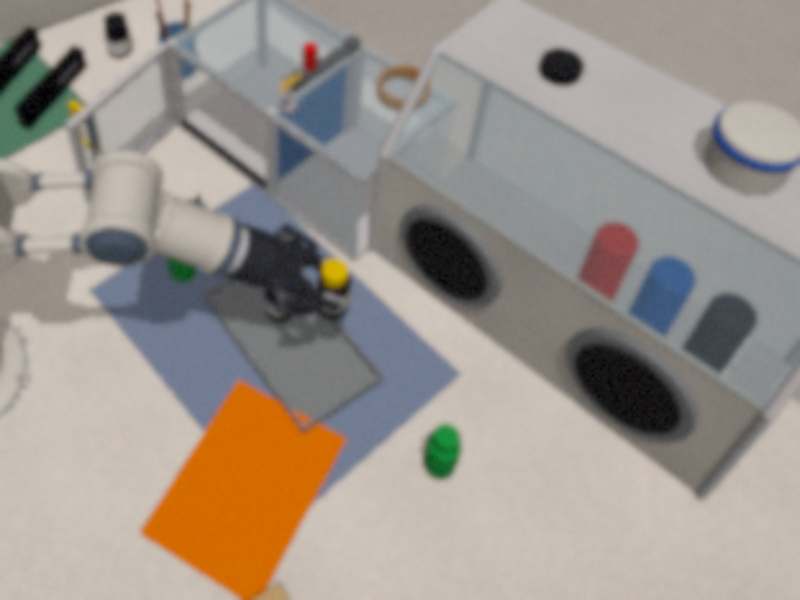

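```bash
python3 -m inch '[[[0,0,0,-0.11,-0.5,0.44,1],[0,0,0,0.63,0,0.4,1],[0,0,0,0.63,0,0.4,1],[0,0,0,0.63,0,0.4,1],[0,0,0,0.63,0,0.4,1],[0,0,0,0.63,0,0.4,1],[0,0,0,0.42,0,0.27,1],[0,0,0,0,0,0,1]]]'; python3 g.py .460 -.369 .0585
```

```text
clock: 25.42
position: [0.4611, -0.367, 0.0729]
tool_rot: [-179.6, 57.5, 140.4]
ft_force: [0.1, -0.8, -1.9]
opening: 0.0466
finger_force: 52.6
joints [-43.4 -33.9 136.9   8.4  19.7 -99.9] pos [ 0.4611 -0.367   0.0729]
tool axes cols
 [[-0.414  0.641  0.646]
 [ 0.342  0.767 -0.543]
 [-0.844 -0.004 -0.537]]
units to target [ 0.4  -0.07  0.27]
```

```bash
python3 -m inch '[[[0,0,0,0.16,0,0.1,1],[0,0,0,0.16,0,0.1,1],[0,0,0,0,0,0,1]]]' | egrep 'pos|rot|ft'; python3 -m inch '[[[0,0,0,0.04,0,0.027,1],[0,0,0,0,0,0,1]]]'| egrep 'pos|rot|ft';python3 -m inch '[[[0,0,0,0.04,0,0.027,1],[0,0,0,0,0,0,1]]]'| egrep 'pos|rot|ft'
```

```text
position: [0.4614, -0.3685, 0.0648]
tool_rot: [-179.5, 57.8, 140.4]
ft_force: [-0.8, 0.6, -2.0]
position: [0.4616, -0.3689, 0.0641]
tool_rot: [-179.5, 57.9, 140.4]
ft_force: [-1.2, 0.3, -2.1]
position: [0.4616, -0.3688, 0.0623]
tool_rot: [-179.5, 57.8, 140.4]
ft_force: [0.5, -0.4, -1.8]
```

```bash
for i in 1 2 3; do python3 -m inch '[[[0,0,0,0.04,0,0.027,1],[0,0,0,0,0,0,1]]]'| egrep 'pos|rot|ft'; done
```

```text
position: [0.4616, -0.3688, 0.0607]
tool_rot: [-179.5, 57.8, 140.4]
ft_force: [-0.2, -1.0, -2.6]
position: [0.4616, -0.3688, 0.0593]
tool_rot: [-179.5, 57.8, 140.4]
ft_force: [-0.3, -0.2, -2.5]
position: [0.4618, -0.369, 0.0582]
tool_rot: [-179.5, 57.9, 140.4]
ft_force: [0.3, -0.2, -2.0]
```

```bash
for i in 1 2; do python3 -m inch '[[[0,0,0,0.04,0,0.027,1],[0,0,0,0,0,0,1]]]'| egrep 'pos|rot|ft'; done
```

```text
position: [0.4623, -0.3694, 0.0582]
tool_rot: [-179.5, 58.0, 140.4]
ft_force: [0.4, 0.8, 2.9]
position: [0.4628, -0.3699, 0.0581]
tool_rot: [-179.5, 58.1, 140.4]
ft_force: [1.3, -0.2, 5.1]
```

```bash
python3 -m inch '[[[0,0,0,0,0,0,0.35],[0,0,0,0,0,0,0.2],[0,0,0,0,0,0,0.1],[0,0,0,0,0,0,0.1],[0,0,0,0,0,0,0.1]]]'; python3 -m inch '[[[0,0,0,0,0,-0.5,0.1],[0,0,0,0,0,-0.8,0.1],[0,0,0,0,0,-0.8,0.1],[0,0,0,-0.2,0,-0.8,0.1],[0,0,0,-0.7,0,-0.7,0.1],[0,0,0,-0.7,0,-0.7,0.1],[0,0,0,-0.7,0,-0.7,0.1],[0,0,0,-0.7,0,-0.7,0.1],[0,0,0,0,0,0,0.1],[0,0,0,0,0,0,0.1]]]'; python3 - <<'E'
from h import *
for n in("side","wrist","scene"):
    im,d,c=grab(n); P=pts(d,c); hsv=cv2.cvtColor(im,cv2.COLOR_RGB2HSV)
    for k,a,b in(("yellow",(18,110,60),(34,255,255)),("blue",(108,150,60),(125,255,255)),("red",(0,120,60),(6,255,255))):
        N,l,st,ce=cv2.connectedComponentsWithStats(cv2.inRange(hsv,a,b))
        for i in range(1,N):
            q=P[(l==i)&(d>0)]
            if st[i][4]>12 and len(q):
                m=np.median(q,0)
                if .2<m[0]<.8 and -.6<m[1]<.4: print(n,k,st[i],m.round(3),q.min(0).round(3),q.max(0).round(3))
E
```

```text
clock: 28.18
position: [0.4617, -0.3689, 0.055]
tool_rot: [-179.5, 57.8, 140.4]
ft_force: [-0.8, 0.6, 0.4]
opening: 0.0768
finger_force: 0.0
clock: 29.42
position: [0.4379, -0.3427, 0.2202]
tool_rot: [-179.4, 56.2, 140.4]
ft_force: [0.7, -0.2, 0.4]
opening: 0.077
finger_force: 0.0
side yellow [270 179   7   6  23] [ 0.655 -0.038  0.251] [ 0.631 -0.048  0.242] [ 0.67  -0.025  0.257]
side yellow [187 189   5   5  21] [0.371 0.203 0.196] [0.363 0.169 0.001] [0.46  0.392 0.214]
side yellow [288 276  10  12 100] [ 0.459 -0.376  0.097] [ 0.443 -0.392  0.071] [ 0.478 -0.352  0.105]
side red [279 167   4  11  38] [ 0.692 -0.038  0.283] [ 0.685 -0.045  0.244] [ 0.7   -0.03   0.302]
side red [394 239  13  11  66] [ 0.732 -0.587  0.322] [ 0.723 -0.607  0.306] [ 0.742 -0.568  0.334]
wrist yellow [222   9  61  25 362] [ 0.444 -0.354  0.046] [ 0.437 -0.383  0.039] [ 0.475 -0.345  0.05 ]
wrist yellow [ 229   55   47   51 2052] [ 0.455 -0.364  0.097] [ 0.444 -0.456  0.   ] [ 0.589 -0.352  0.1  ]
scene yellow [243 137   8   8  60] [ 0.469 -0.361  0.093] [ 0.393 -0.501 -0.002] [ 0.485 -0.347  0.101]
scene yellow [230 167  13   6  41] [ 0.653 -0.032  0.248] [ 0.63  -0.051  0.232] [ 0.675 -0.022  0.255]
scene yellow [337 198  16  29 145] [0.378 0.208 0.155] [ 0.22   0.051 -0.005] [0.391 0.219 0.2  ]
scene blue [259 156   7   4  21] [ 0.463 -0.234  0.096] [ 0.452 -0.244  0.09 ] [ 0.474 -0.216  0.1  ]
scene red [220 161   8  15  82] [ 0.702 -0.02   0.286] [ 0.69  -0.035  0.255] [ 0.712 -0.011  0.303]
```

```bash
python3 -c "
from h import *
print(manip.hand_in())"
```

```text
the job is handed in; nothing more can be done
None
```

The job is handed in with no verdict returned: I felt the inner door hard on its stop at about 24 N, pulled the outer door open to about 80°, stood the bottle upright in the tray, and found the spare and knob still in place by camera (I did not re-measure the tape, cartons, ink or pen pot), but I viewed 12 pictures, two over the limit of 10.

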